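# Unload the wire winder and lock its spindle

### The arm

A 7-joint arm with a two-finger parallel gripper is mounted at the origin on the work surface. World frame = base frame: x ahead of the robot, y to its left, z up, the work surface at z = 0. Lengths are in m, angles in rad, forces in N, time in s.
With the tool pointing down it reaches from about 0.4 to 0.875 m from the base axis. Payload 4.4 kg.
Tool frame: the origin (TCP) lies at the centre of the arm's flange, where the gripper is bolted on; the fingertips stand 173 mm ahead of it and the grasp point (between the pads) lies 155 mm ahead of it; z points along the fingers, y is the direction in which the jaws open and shut (so a half turn about z gives the same grasp; the last joint's range is limited). The gripper opens to 85 mm and grips with 20 to 120 N. Pads are 22 mm wide; open, the fingers measure 114 mm over their backs; the gripper's body (76 mm by 85 mm) begins 54 mm behind the grasp point. The pads swing forward as they close: fully open they stand 13 mm farther back than shut.
Start: joints at [1.247, 0.628, 0.038, 1.517, -0.027, 0.996, -0.02], TCP at [0.166, -0.629, 0.405] pointing down, gripper open.
Joint ranges: [-3.06, 3.06], [-0.37, 2.12], [-1.25, 1.32], [0.18, 2.47], [-1.1, 4.24], [0.23, 1.98], [-2.94, 2.94]. Speed limits (rad/s): [2.57, 2.57, 3.14, 3.14, 3.14, 3.14, 3.14].

### API

Orientations are given as a rotation vector (axis times angle).
In Python, from cell import state, viewer, robot gives the robot as it stands.
- The arm moves only by the tool arm_command, never from a script. Its argument "steps" is text: rows parted by semicolons, each of 5 numbers parted by spaces: the opening, from 0 (shut) to 1 (fully open), then the shift along the tool's x, y, z in cm, then the turn about the tool's z in rad. In form: gripper tx ty tz roll; .... A call has 1 to 10 rows; each row is the pose to reach, as a shift and turn from the pose commanded when the call began, along the tool's axes at that moment; what a row does not reach only later rows make up. A row lasts 1/10 s, in which the tool goes at most 50 mm and 8.59 degrees, less where a joint would pass 70% of its speed; a pose out of reach is approached as far as the arm can. A call with a gripper value outside its range is refused whole. The fingers move at their own pace and stop on an object; the grip force is fixed at half the most. Time passes only in rows, so rows that repeat a pose let the fingers close. It gives the time, the measured TCP pose, the force and the opening at its end, in the units of the state.
- state(): the state, without advancing time (a new reading comes with each control period).
- viewer.capture(name): name is "side" or "top"; returns a dict with "color" (384x512x3 uint8, red, green, blue), "range_z" (384x512 float32, m along the optical axis (not along the pixel's ray), 0 where there is no reading), "intrinsics" (3x3 intrinsics, pixels), "k1" (the pictures are not rectified: a ray, as slopes to the right and down, at radius r is drawn at 1 + k1 r^2 times it, then the intrinsics apply), "view" (4x4, takes a point from world to camera coordinates). Camera axes: x right, y up, looking along -z (the intrinsics and any distortion apply to the point x, -y, -z); pixel columns grow to the right and rows downward; lengths in m; the calibration is good to about 2 mm. A picture is of the moment at which its call begins.
- robot.finish_job(): hands the job in, once; it reports no verdict.
The state is a dict: "t": time; "qpos": joint angles; "joint_velocities": joint speeds; "tau": joint torques, N m; "ee_pos": TCP position; "tool_rot": TCP orientation; "ft_force": force on the tool from outside, world axes, zero at the start; "wrist_torque": the same for the moment, N m; "grip_width": finger opening in m.
Only numpy, scipy, OpenCV 4.12 (cv2) and the standard library are available. Lean on these libraries where they do the work, as an engineer would, in place of code of your own. Each camera call takes 0.05 s, during which the arm holds its last target. There are 200 camera calls.

### The job

The winder has finished: slide the full spool of wire up off the winder's spindle and set it down gently, standing upright, in the empty wooden dish. Once it stands there and is let go, turn the winder's lock ring until its thumb lug stands in line with the raised locked mark on the base, and leave it there. Do not knock about the other things on the bench.

Things in the scene. Friction and masses are not known exactly. Their poses are not given: they have to be found in the camera images.
- winder: Wire winder, fixed: grey base 170 x 170 mm, top at 40 mm; dark motor housing on its +x edge (x 83 to 125 mm, full width, top 76 mm). Origin: on the spindle's axis at bench level, z up. The steel spindle, 12 mm thick, stands on the axis up to 122 mm; the spool rests on its shoulder, 36 mm thick, top at 62 mm. The lock ring lies round the shoulder.
- guide_post (a point): Top of the winder's fixed steel guide post, 10 mm thick, at x = y = -68 mm of the winder's frame, rising to 190 mm above the bench, with a small brass eye at 150 mm that reaches 18 mm towards the spindle. An obstacle.
- lock_ring (a joint): Turn (rad) of the flat aluminium lock ring (100 mm across, z 40 to 52 mm) about the spindle; grows anticlockwise from above. 0: lug at the locked mark; the lug points along the winder's -x turned by this value. Starts at -0.7 to -1.9: turn it anticlockwise. No detent: it can pass the mark, to a stop at +0.35 (other stop -2.1). Stiff, 0.15 N m (2.5 N at the lug); stays where left.
- lug (a point): Centre of the top face of the lock ring's upright thumb lug: a plain aluminium block 24 mm radially (48 to 72 mm from the axis), 14 mm wide, top 75.5 mm above the bench, rising from the ring, with a black line on top. Can be pushed on either side.
- locked_mark (a point): Inner end of the locked mark: a raised steel block, 9 mm radially, 12 mm wide, 8 mm high, fixed on the base top 75 to 84 mm from the axis, on the edge away from the motor housing. Point at its top, 48 mm above the bench.
- spool: The full spool, on the winder's spindle at the start: 60 mm across, 50 mm tall, black flanges 6 mm thick, copper wire wound to 54 mm across, bore 16 mm, about 0.2 to 0.4 kg. Origin: centre of its underside; z up its axis.
- dish: The empty wooden dish, fixed on the bench: round, 104 mm across, rim 14 mm high, inside 92 mm across, inner floor 5 mm above the bench. Origin: centre of its underside.
- other_spool: Another spool of the same size with less wire, of brass; it stands in the other, like dish 120 mm or more away from the empty one. Leave it. Origin: centre of its underside.
- jar: Amber jar, 48 mm across, 62 mm tall, loose, beside the winder: about 130 mm from the spindle's axis on the winder's +y side. Leave it. Origin: centre of its underside.
- cup: Small white cup, 60 mm across, 45 mm tall, loose, about 100 to 130 mm to the -y side of the empty dish. Leave it. Origin: centre of its underside.
- mandrel: Upright steel ring mandrel, a slim cone 190 mm tall on a foot 70 mm across, loose. Leave it. Origin: centre of its underside.
There are look-alikes about, which are no part of the job. What is shaped like the dish but grey, orange or pink is not meant.

How it is judged:
On the way, in this order (a step that is already met when the one before it is completed fails the run):
1. the spool stands upright in the empty dish, let go (horizontal distance between spool and dish below 0.02 m and z of spool in the frame of dish below 0.01 m and angle between spool's own z axis and vertical below 0.12 rad and contact force between spool and the fingers below 0.1 N), for 0.2 s.
2. then the lock ring's lug stands at the locked mark (value of joint lock_ring between -0.11 and 0.11 rad), for 0.2 s.
At the end, for the whole second after the job is handed in: The spool stands upright (within 0.12 rad) and still on the floor of the dish that was empty, and the lock ring stands within 0.11 rad of the locked mark (about 6 mm at the lug) (all of step 2 and horizontal distance between spool and dish below 0.02 m and z of spool in the frame of dish below 0.01 m and angle between spool's own z axis and vertical below 0.12 rad and linear speed of spool below 0.02 m/s); the robot touches nothing.
It fails at once if the spool is dropped (some 20 mm or more) or slammed into the dish (horizontal distance between spool and dish below 0.05 m and z of spool in the frame of dish below 0.06 m and linear speed of spool above 0.6 m/s).
It fails at once if the other spool is shifted by over 30 mm or tipped (distance of other_spool from where it was at the start of the episode above 0.03 m or angle between other_spool's own z axis and vertical above 0.4 rad).
It fails at once if the jar is shifted by over 30 mm or tipped (distance of jar from where it was at the start of the episode above 0.03 m or angle between jar's own z axis and vertical above 0.4 rad).
It fails at once if the cup is shifted by over 30 mm or tipped (distance of cup from where it was at the start of the episode above 0.03 m or angle between cup's own z axis and vertical above 0.4 rad).
It fails at once if the mandrel is shifted by over 30 mm or tipped (distance of mandrel from where it was at the start of the episode above 0.03 m or angle between mandrel's own z axis and vertical above 0.4 rad).
It also fails if it takes over 59 s, if anything falls off the work surface, if the arm or the gripper's body presses on something with over 40 N, if the wrist force passes 120 N, or if a joint passes its speed limit or range.

## Working session

There is one attempt and no reset: what is moved stays moved. The work goes in short steps, Python scripts to look and compute and a tool call to move; the robot and the scene stay as the last step left them, time stands still between calls to the robot, and variables do not carry over. Pictures are saved under pics/ and viewed, about 8 in all and at most 12, crops included, and the job is handed in when it is done.

Besides the shell and the picture viewer there is one more tool, called after "Emit:" as name(argument=value, ...), one argument or row to a line, values as JSON. arm_command: Moves the arm, as the interface text tells. Its arguments: {"type":"object","properties":{"steps":{"type":"string"}},"required":["steps"]}

```bash
mkdir -p pics
cat > h.py <<'E'
import numpy as np, cv2
from cell import state, viewer, robot
def cap(n): return viewer.capture(n)
def ray(c,u,v):
    K=np.array(c["intrinsics"]);k=c["k1"]
    d=np.array([(u-K[0,2])/K[0,0],(v-K[1,2])/K[1,1]]);s=d.copy()
    for _ in range(20): s=d/(1+k*(s@s))
    V=np.array(c["view"]);R=V[:3,:3];o=-R.T@V[:3,3]
    return o,R.T@np.array([s[0],-s[1],-1.])
def onz(c,u,v,z):
    o,d=ray(c,u,v);return o+d*(z-o[2])/d[2]
def pt(c,u,v):
    o,d=ray(c,u,v);return o+d*c["range_z"][int(round(v)),int(round(u))]
def proj(c,p):
    K=np.array(c["intrinsics"]);V=np.array(c["view"]);q=V[:3,:3]@p+V[:3,3]
    s=np.array([q[0],-q[1]])/-q[2];s=s*(1+c["k1"]*(s@s));return K[0,0]*s[0]+K[0,2],K[1,1]*s[1]+K[1,2]
def cloud(c):
    K=np.array(c["intrinsics"]);h,w=c["range_z"].shape
    u,v=np.meshgrid(np.arange(w),np.arange(h))
    d=np.stack([(u-K[0,2])/K[0,0],(v-K[1,2])/K[1,1]],-1);s=d.copy()
    for _ in range(20): s=d/(1+c["k1"]*(s**2).sum(-1,keepdims=True))
    V=np.array(c["view"]);R=V[:3,:3];o=-R.T@V[:3,3]
    q=np.concatenate([s[...,:1],-s[...,1:],-np.ones(s[...,:1].shape)],-1)@R
    return o+q*c["range_z"][...,None]
def save(c,n,box=None,sc=1):
    im=c["color"][...,::-1]
    if box: im=im[box[1]:box[3],box[0]:box[2]]
    cv2.imwrite("pics/"+n,cv2.resize(im,None,fx=sc,fy=sc,interpolation=cv2.INTER_CUBIC))
E
python3 - <<'E'
from h import *
a=cap("top");b=cap("side")
im=np.vstack([a["color"],b["color"]])[...,::-1]
cv2.imwrite("pics/a.png",cv2.resize(a["color"][...,::-1],(800,600)));cv2.imwrite("pics/b.png",cv2.resize(b["color"][...,::-1],(800,600)))
for c in(a,b):
  V=np.array(c["view"]);print(-V[:3,:3].T@V[:3,3],V.round(2).tolist(),c["intrinsics"],c["k1"])
print(state())
E
```

```text
[ 0.48697336 -0.0212751   1.06402855] [[0.02, -1.0, 0.02, -0.05], [1.0, 0.02, 0.06, -0.55], [-0.06, 0.02, 1.0, -1.03], [0.0, 0.0, 0.0, 1.0]] [[365.53013575   0.         251.94147881]
 [  0.         365.53013575 191.8638329 ]
 [  0.           0.           1.        ]] -0.02794315544383858
[-0.01036702  0.52857218  0.63174227] [[-0.69, -0.72, 0.02, 0.36], [0.4, -0.36, 0.84, -0.34], [-0.6, 0.59, 0.54, -0.66], [0.0, 0.0, 0.0, 1.0]] [[351.99837199   0.         254.30354743]
 [  0.         351.99837199 194.31946918]
 [  0.           0.           1.        ]] -0.07292746860560725
{'t': 0.1, 'qpos': array([ 1.2471886 ,  0.629258  ,  0.03844985,  1.51826994, -0.02703129,
        0.99630591, -0.02000137]), 'joint_velocities': array([-0.00219715, -0.00178734,  0.0009697 , -0.00171158, -0.00087229,
        0.00034627, -0.00081503]), 'tau': array([ 3.65626845e-03, -5.64526320e+01,  1.23042572e+00, -1.93969041e+01,
        1.11508474e-02,  5.52975500e-03, -6.55735178e-06]), 'ee_pos': array([ 0.16569174, -0.6282527 ,  0.40387743]), 'tool_rot': array([-3.11383690e+00, -4.03587928e-01,  3.39257597e-04]), 'ft_force': array([0.35223314, 0.42813778, 0.05018916]), 'wrist_torque': array([-0.06810528,  0.03782174,  0.02513998]), 'grip_width': 0.08579825879007294}
```

View pics/a.png

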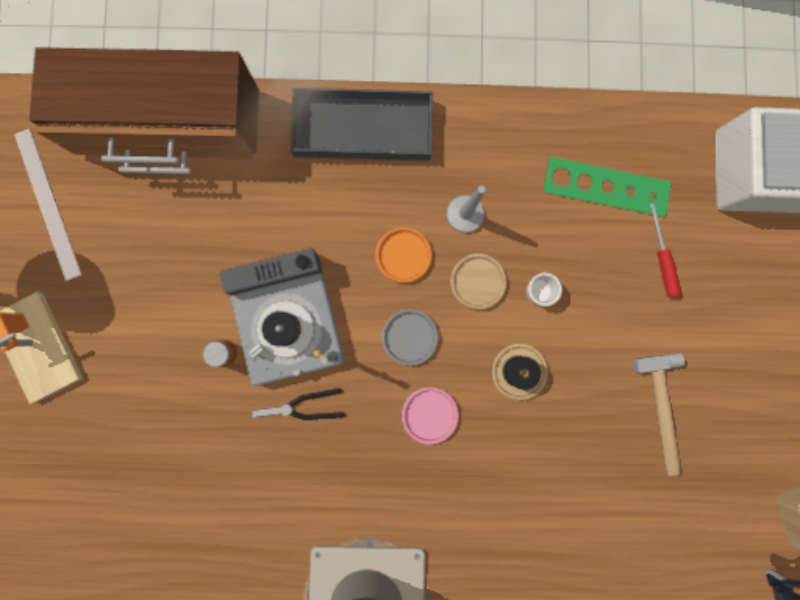

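View pics/b.png

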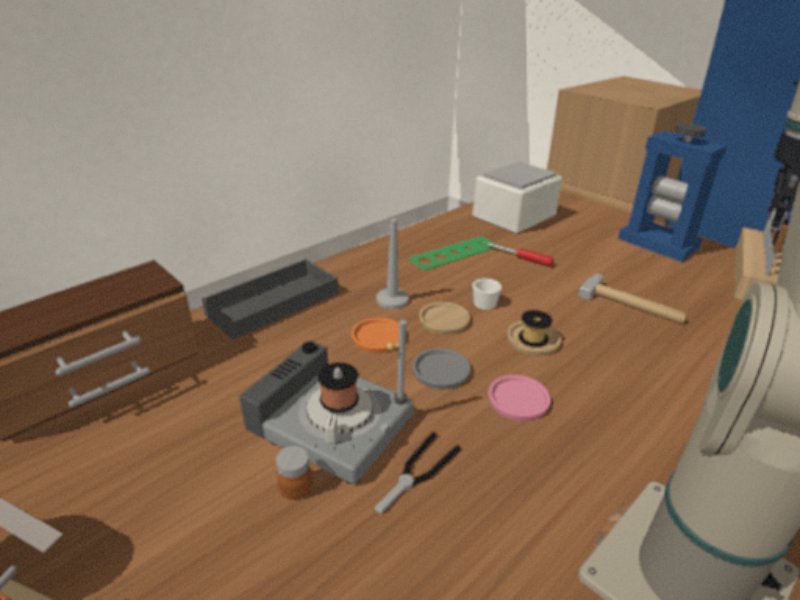

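The empty wooden dish is at (479,281) in the top view at 800-px scale. It is plain tan and empty. The grey (410,337), orange (404,255) and pink (430,415) ones are look-alikes, and the wooden dish at (520,372) holds the brass spool. The full spool is on the winder at (281,328), the lug is near (257,350), the post is near (333,356), and the jar is at (217,354).

Run:
```python
from h import *
a=cap("top");b=cap("side")
A=a["color"][170-30:250,140:345];
im=cv2.resize(A[...,::-1],None,fx=3.9,fy=3.9,interpolation=cv2.INTER_CUBIC)
B=cv2.resize(b["color"][190:310,150:290][...,::-1],None,fx=2.6,fy=2.6,interpolation=cv2.INTER_CUBIC)
cv2.imwrite("pics/c.png",im);cv2.imwrite("pics/d.png",cv2.resize(b["color"][190:310,150:290][...,::-1],None,fx=5,fy=5,interpolation=cv2.INTER_CUBIC))
P=cloud(a);Q=cloud(b)
c0=onz(a,180,210,.112);print("c0",c0)
def circ(p):
    p=p[:,:2];s=np.linalg.lstsq(np.c_[2*p,np.ones(len(p))],(p**2).sum(1),rcond=None)[0];return s[:2],np.sqrt(s[2]+s[:2]@s[:2])
for n,C in(("top",P),("side",Q)):
    near=np.hypot(C[...,0]-c0[0],C[...,1]-c0[1])
    m=(near<.045)&(C[...,2]>.105)&(C[...,2]<.117);p=C[m];print(n,"flange",len(p),p.mean(0),(p.min(0)+p.max(0))/2,np.ptp(p,0))
    m=(near<.1)&(near>.03)&(C[...,2]>.068)&(C[...,2]<.082);p=C[m];print(n,"lug?",len(p));print(p[:12].round(3).tolist())
    m=(near<.16)&(C[...,2]>.13)&(C[...,2]<.21);p=C[m];print(n,"post",len(p),p[np.argsort(-p[:,2])][:5].round(3).tolist())
    m=(near<.16)&(C[...,2]>.068)&(C[...,2]<.082);p=C[m][:,:2].astype(np.float32);
    r=np.hypot(*(p-c0[:2]).T);print(n,"motor",cv2.minAreaRect(p[r>.075]))
# black flange circle in top via mask
hsv=cv2.cvtColor(a["color"],cv2.COLOR_RGB2HSV)
def blob(mask,u,v):
    k,l,s,ce=cv2.connectedComponentsWithStats(mask.astype(np.uint8))
    j=l[v,u] or 1+np.argmin(np.hypot(*(ce[1:]-[u,v]).T));cs,_=cv2.findContours((l==j).astype(np.uint8),0,2);e=cv2.fitEllipse(cv2.convexHull(max(cs,key=len)));return e
e=blob((hsv[...,2]<60),176,210);print("flange ell",e,onz(a,*e[0],.112))
d=blob((hsv[...,0]>9)&(hsv[...,0]<22)&(hsv[...,2]>140)&(hsv[...,1]<150),307,180);print("dish ell",d,onz(a,*d[0],.014))
for n,C in(("top",P),("side",Q)):
    x=onz(a,307,180,.014);near=np.hypot(C[...,0]-x[0],C[...,1]-x[1])
    m=(near<.08)&(C[...,2]>.010)&(C[...,2]<.018);p=C[m];print(n,"rim",len(p),circ(p))
```

```text
c0 [0.49325349 0.14867416 0.112     ]
top flange 380 [0.49411265 0.15225968 0.11255639] [0.49447346 0.15258888 0.11083431] [0.05499306 0.055188   0.01115901]
top lug? 203
[[0.59, 0.169, 0.078], [0.591, 0.167, 0.076], [0.591, 0.163, 0.078], [0.591, 0.161, 0.075], [0.591, 0.156, 0.073], [0.591, 0.153, 0.076], [0.591, 0.15, 0.076], [0.591, 0.147, 0.077], [0.591, 0.145, 0.075], [0.591, 0.142, 0.076], [0.591, 0.14, 0.075], [0.591, 0.137, 0.078]]
top post 46 [[0.452, 0.071, 0.195], [0.449, 0.066, 0.193], [0.447, 0.074, 0.192], [0.447, 0.066, 0.192], [0.444, 0.069, 0.192]]
top motor ((0.5261670351028442, 0.16426564753055573), (0.18816903233528137, 0.16722793877124786), 13.876799583435059)
side flange 361 [0.49126827 0.15665815 0.11192563] [0.49380354 0.15435676 0.11093818] [0.05938128 0.05946906 0.01069212]
side lug? 312
[[0.591, 0.131, 0.077], [0.59, 0.129, 0.077], [0.588, 0.124, 0.076], [0.589, 0.138, 0.079], [0.591, 0.135, 0.076], [0.589, 0.132, 0.076], [0.589, 0.13, 0.075], [0.589, 0.127, 0.073], [0.592, 0.143, 0.077], [0.588, 0.142, 0.079], [0.588, 0.139, 0.077], [0.587, 0.137, 0.076]]
side post 137 [[0.45, 0.07, 0.191], [0.448, 0.068, 0.191], [0.443, 0.073, 0.191], [0.448, 0.071, 0.191], [0.446, 0.076, 0.19]]
side motor ((0.5215006470680237, 0.16710388660430908), (0.19922378659248352, 0.1673203706741333), 13.026466369628906)
flange ell ((179.59097290039062, 210.15249633789062), (21.100088119506836, 23.50832176208496), 89.06562042236328) [0.49283374 0.14972102 0.112     ]
dish ell ((247.45266723632812, 214.4604949951172), (521.0678100585938, 643.2767944335938), 88.27120971679688) [ 0.48554468 -0.02719217  0.014     ]
top rim 224 (array([ 0.59094633, -0.19232783]), np.float64(0.047957317655899695))
side rim 146 (array([ 0.5893577 , -0.19186199]), np.float64(0.04849034274918441))
```

View pics/c.png

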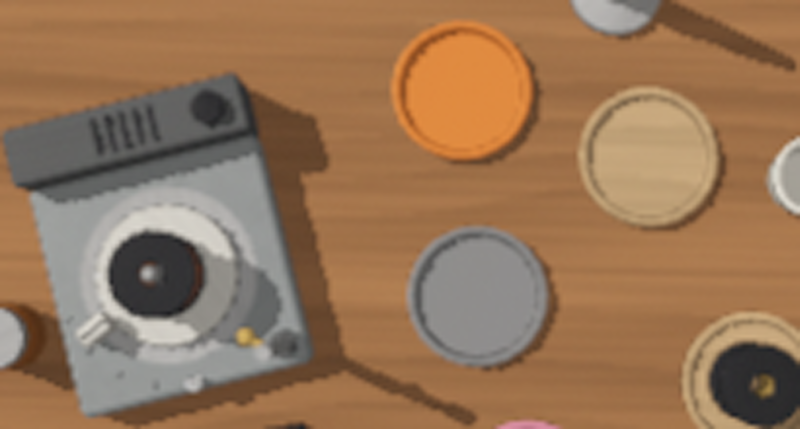

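View pics/d.png

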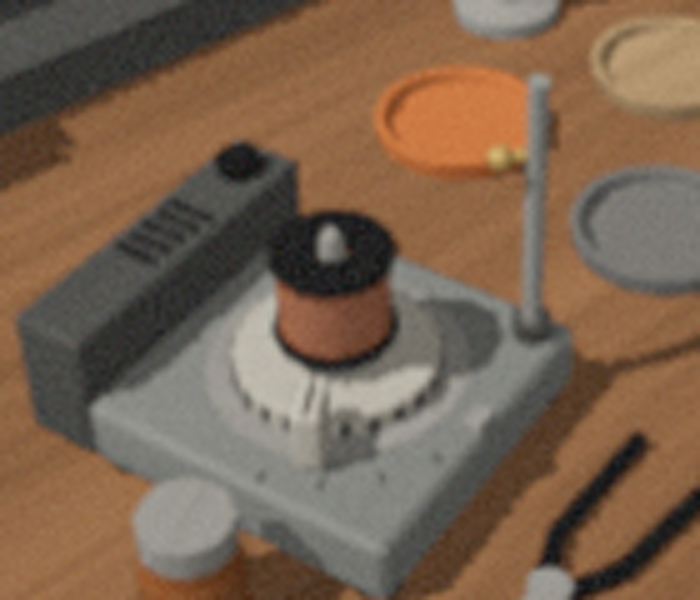

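The crops show the spool at (155,273), the lug at about 8 o'clock (93,328), the mark at (194,383), the post at (285,343) with its brass eye (246,336), and the empty tan dish at (650,157), plain wood and empty as described. I'm setting out at a safe height.

Emit:
arm_command(
  steps="1 35.8 -24.6 0 0;1 35.8 -24.6 0 0;1 35.8 -24.6 0 0;1 35.8 -24.6 0 0;1 35.8 -24.6 0 0;1 35.8 -24.6 0 0;1 35.8 -24.6 0 0;1 35.8 -24.6 0 0;1 35.8 -24.6 0 0;1 35.8 -24.6 0 0",
)

```text
t: 1.2
ee_pos: [0.4532, -0.294, 0.4046]
tool_rot: [-3.111, -0.419, -0.005]
ft_force: [0.1, -0.2, 0.1]
grip_width: 0.0854
```

Run:
```python
from h import *
a=cap("top");b=cap("side")
s=state();print(s["t"],s["ee_pos"],s["tool_rot"],s["qpos"].round(2))
f=lambda x,y,z,:onz(a,140+(x+.5)/3.9-.5,140+(y+.5)/3.9-.5,z)
g=lambda x,y,z,:onz(b,150+(x+.5)/5-.5,190+(y+.5)/5-.5,z)
print("lug",f(93,328,.0755),g(318,398,.0755));print("mark",f(194,383,.048),g(482,418,.048));print("post",f(285,343,.19),g(539,80,.19))
print("spool top",f(155,274,.112),g(331,252,.112),"spindle tip",f(151,272,.122),g(330,230,.122));print("dish",f(649,157,.014))
print("eye",f(246,336,.15),g(500,157,.15))
```

```text
1.3 [ 0.44957652 -0.29872127  0.40459233] [ 3.11507035e+00  4.07356125e-01 -7.29132962e-04] [ 0.52  0.47  0.02  1.83 -0.01  0.85 -0.76]
lug [0.45559825 0.19833851 0.0755    ] [0.45397987 0.19634011 0.0755    ]
mark [0.41758396 0.13173006 0.048     ] [0.41610877 0.13251479 0.048     ]
post [0.45277774 0.05571094 0.19      ] [0.44879083 0.06900524 0.19      ]
spool top [0.49351485 0.15031257 0.112     ] [0.49336441 0.1557017  0.112     ] spindle tip [0.49470048 0.15118545 0.122     ] [0.49618454 0.15350728 0.122     ]
dish [ 0.58913129 -0.19434406  0.014     ]
eye [0.45510352 0.08420272 0.15      ] [0.45748099 0.08408805 0.15      ]
```

Emit:
arm_command(
  steps="1 15.9 -42.4 0 0.5;1 15.9 -42.4 0 0.5;1 15.9 -42.4 0 0.5;1 15.9 -42.4 0 0.5;1 15.9 -42.4 0 0.5;1 15.9 -42.4 0 0.5;1 15.9 -42.4 0 0.5;1 15.9 -42.4 0 0.5;1 15.9 -42.4 0 0.5;1 15.9 -42.4 0 0.5",
)

```text
t: 2.3
ee_pos: [0.495, 0.1567, 0.4047]
tool_rot: [-3.116, 0.368, -0.001]
ft_force: [-0.4, 0.7, -0.9]
grip_width: 0.0854
```

Run:
```python
from h import *
from scipy.spatial.transform import Rotation as R
b=cap("side");s=state();print(s["t"],s["ee_pos"],R.from_rotvec(s["tool_rot"]).as_matrix().round(3),s["qpos"].round(2))
save(b,"e.png",(120,60,320,310),2.4)
```

```text
2.35 [0.49504571 0.1540973  0.40453173] [[ 0.972 -0.235  0.   ]
 [-0.235 -0.972  0.001]
 [ 0.    -0.001 -1.   ]] [-0.43  0.44  0.1   1.88 -0.06  0.82 -2.1 ]
```

View pics/e.png

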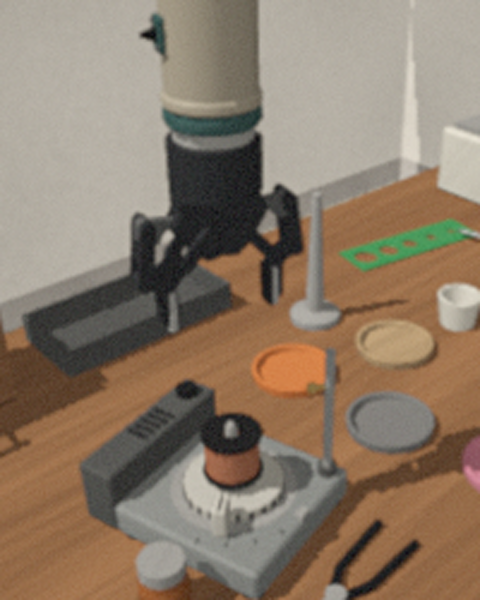

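The gripper is above the spool, but its knuckles bulge near the post. I'm turning the jaws back 0.35 rad, which clears both post and lug, then descending.

Emit:
arm_command(
  steps="1 0 0.1 0 -0.15;1 0 0.1 0 -0.3;1 0 0.1 1 -0.35;1 0 0.1 4 -0.35;1 0 0.1 7 -0.35;1 0 0.1 10 -0.35;1 0 0.1 12 -0.35;1 0 0.1 14 -0.35;1 0 0.1 15.3 -0.35;1 0 0.1 15.3 -0.35",
)

```text
t: 3.35
ee_pos: [0.4944, 0.1479, 0.2504]
tool_rot: [3.135, 0.165, -0.005]
ft_force: [-0.6, 0.2, 0.0]
grip_width: 0.0853
```

Run:
```python
from h import *
b=cap("side");s=state();print(s["t"],s["ee_pos"],s["tool_rot"],s["ft_force"])
save(b,"f.png",(150,120,330,310),3)
a=cap("top");P=cloud(a)
near=np.hypot(P[...,0]-.70,P[...,1]+.17);m=(near<.1)&(P[...,2]>.03);print("mandrel",P[m].mean(0),P[m][P[m][:,2].argmax()] if m.any() else 0)
```

```text
3.4 [0.4947578  0.14852899 0.25139295] [ 3.13598193e+00  1.65575933e-01 -1.90910165e-03] [0.10023903 0.52039017 0.29618608]
mandrel [ 0.7129393  -0.16392299  0.11654353] [ 0.72022241 -0.16536233  0.19280544]
```

View pics/f.png

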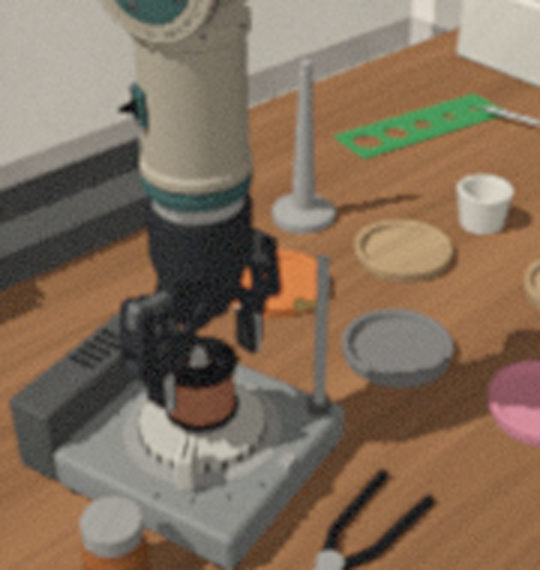

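Emit:
arm_command(
  steps="1 0 -0.4 0 0;1 0 -0.4 0 0;0 0 -0.4 0 0;0 0 -0.4 0 0;0 0 -0.4 0 0;0 0 -0.4 0 0;0 0 -0.4 0 0;0 0 -0.4 0 0;0 0 -0.4 0 0;0 0 -0.4 0 0",
)

```text
t: 4.45
ee_pos: [0.4943, 0.1542, 0.2528]
tool_rot: [-3.137, -0.17, -0.002]
ft_force: [-2.2, 0.2, 8.9]
grip_width: 0.0578
```

Emit:
arm_command(
  steps="0 0 -0.4 0 0;0 0 -0.4 0 0;0 0 -0.4 -0.5 0;0 0 -0.4 -1 0;0 0 -0.4 -1.5 0;0 0 -0.4 -2 0;0 0 -0.4 -2.5 0;0 0 -0.4 -3 0;0 0 -0.4 -3 0;0 0 -0.4 -3 0",
)

```text
t: 5.45
ee_pos: [0.4937, 0.1567, 0.282]
tool_rot: [3.135, 0.167, -0.001]
ft_force: [0.8, -5.1, 1.4]
grip_width: 0.0571
```

Run:
```python
from h import *
b=cap("side");s=state();print(s["t"],s["ee_pos"],s["tool_rot"],s["ft_force"],s["grip_width"])
save(b,"g.png",(150,140,300,310),3.5)
```

```text
5.5 [0.49367963 0.1567289  0.28202478] [ 3.13510640e+00  1.67518004e-01 -1.25809277e-03] [-0.05335963 -5.97493148  1.17620791] 0.05718755033388409
```

View pics/g.png

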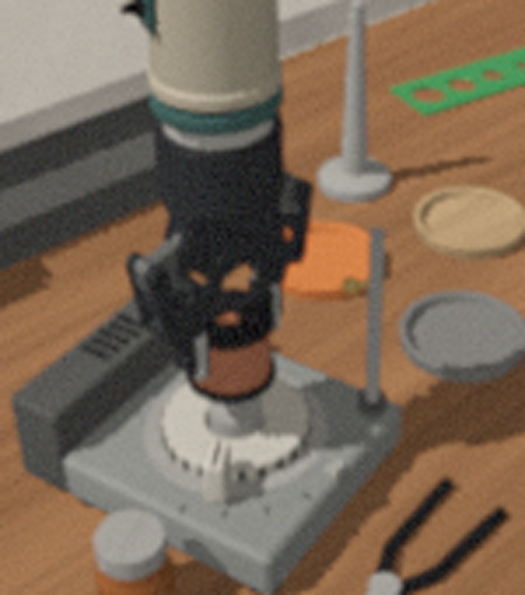

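The spool is off the shoulder, with the shoulder visible below it at (238,415). There is a 6 N side load from the spindle, so I'm shifting 3 mm to -y and continuing the lift.

Emit:
arm_command(
  steps="0 0 0.3 0 0;0 0 0.3 0 0;0 0 0.3 -1 0;0 0 0.3 -2.5 0;0 0 0.3 -4 0;0 0 0.3 -6 0;0 0 0.3 -8 0;0 0 0.3 -10.5 0;0 0 0.3 -12 0;0 0 0.3 -12 0",
)

```text
t: 6.5
ee_pos: [0.4945, 0.1559, 0.4044]
tool_rot: [-3.135, -0.17, -0.008]
ft_force: [0.5, 0.3, -2.2]
grip_width: 0.0573
```

Run:
```python
from h import *
from scipy.spatial.transform import Rotation as R
a=cap("top");b=cap("side");s=state();print(s["t"],s["ee_pos"],R.from_rotvec(s["tool_rot"]).as_matrix().round(4).tolist(),s["ft_force"],s["grip_width"])
# lower rim of spool in side
Q=cloud(b);near=np.hypot(Q[...,0]-s["ee_pos"][0],Q[...,1]-s["ee_pos"][1])
hsv=cv2.cvtColor(b["color"],cv2.COLOR_RGB2HSV);cop=(hsv[...,0]<14)&(hsv[...,1]>90)&(near<.05)&(Q[...,2]>.15)
p=Q[cop];print(len(p),p.min(0),p.max(0))
for z in np.arange(.19,.29,.005):
  q=Q[(near<.06)&(abs(Q[...,2]-z)<.0025)];
  if len(q):print(round(z,3),len(q),q.min(0).round(3),q.max(0).round(3))
save(b,"g2.png",(150,60,300,310),2.4)
```

```text
6.6 [0.49371889 0.15541399 0.40186914] [[0.9941, 0.1082, 0.0003], [0.1082, -0.9941, 0.0005], [0.0003, -0.0004, -1.0]] [-0.25761672  0.42733264 -2.61774869] 0.05710142045217674
442 [0.46405925 0.10695119 0.21240095] [0.50849782 0.18552771 0.31245272]
0.21 1 [0.467 0.157 0.212] [0.467 0.157 0.212]
0.215 43 [0.465 0.127 0.213] [0.508 0.186 0.217]
0.22 83 [0.465 0.13  0.218] [0.509 0.186 0.222]
0.225 46 [0.468 0.143 0.223] [0.503 0.184 0.227]
0.23 40 [0.467 0.142 0.228] [0.489 0.182 0.232]
0.235 51 [0.467 0.121 0.233] [0.492 0.192 0.237]
0.24 49 [0.467 0.122 0.238] [0.49  0.195 0.242]
0.245 66 [0.467 0.115 0.243] [0.495 0.198 0.247]
0.25 70 [0.468 0.114 0.248] [0.5   0.199 0.252]
0.255 66 [0.466 0.114 0.253] [0.504 0.199 0.257]
0.26 204 [0.464 0.113 0.258] [0.521 0.199 0.262]
0.265 155 [0.466 0.112 0.263] [0.516 0.199 0.267]
0.27 47 [0.479 0.114 0.268] [0.508 0.198 0.272]
0.275 27 [0.477 0.115 0.273] [0.506 0.2   0.277]
0.28 53 [0.475 0.096 0.278] [0.508 0.214 0.282]
0.285 77 [0.474 0.097 0.283] [0.508 0.215 0.287]
```

View pics/g2.png

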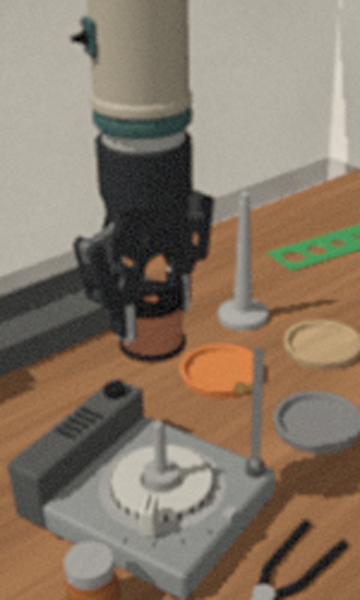

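The spool is held upright with its underside at 0.213 m, clear of the spindle. Now I'm carrying it above the dish.

Emit:
arm_command(
  steps="0 1 4 0 0;0 1.6 9 0 0;0 2.5 14 0 0;0 3.4 19 0 0;0 4.2 24 0 0;0 5 29 0 0;0 5.6 33 0 0;0 5.8 35.5 0 0;0 5.8 35.7 0 0;0 5.8 35.7 0 0",
)

```text
t: 7.6
ee_pos: [0.5896, -0.1939, 0.4001]
tool_rot: [-3.136, -0.167, 0.004]
ft_force: [0.0, 1.1, -3.1]
grip_width: 0.057
```

Emit:
arm_command(
  steps="0 0 0 0 0;0 0 0 1 0;0 0 0 3 0;0 0 0 6 0;0 0 0 9 0;0 0 0 12 0;0 0 0 14 0;0 0 0 15 0;0 0 0 15.5 0;0 0 0 15.5 0",
)

```text
t: 8.6
ee_pos: [0.5903, -0.1931, 0.2466]
tool_rot: [-3.137, -0.17, 0.0]
ft_force: [-0.4, 1.6, -1.7]
grip_width: 0.0573
```

Run:
```python
from h import *
a=cap("top");b=cap("side");s=state();print(s["t"],s["ee_pos"],s["tool_rot"],s["ft_force"],s["grip_width"])
Q=cloud(b);near=np.hypot(Q[...,0]-s["ee_pos"][0],Q[...,1]-s["ee_pos"][1])
for z in np.arange(.01,.09,.005):
  q=Q[(near<.06)&(abs(Q[...,2]-z)<.0025)];
  if len(q):print(round(z,3),len(q),q.min(0).round(3),q.max(0).round(3))
save(b,"i.png",(220,110,370,250),4)
```

```text
8.7 [ 0.59064306 -0.19351394  0.24773096] [3.13639621e+00 1.69618029e-01 2.81664986e-03] [ 0.20394094 -0.43947947 -1.45655296] 0.05721942411920521
0.01 88 [ 0.54  -0.241  0.008] [ 0.643 -0.141  0.012]
0.015 98 [ 0.539 -0.245  0.013] [ 0.642 -0.141  0.017]
0.02 1 [ 0.56  -0.149  0.018] [ 0.56  -0.149  0.018]
0.055 1 [ 0.584 -0.167  0.057] [ 0.584 -0.167  0.057]
0.06 29 [ 0.561 -0.204  0.058] [ 0.613 -0.163  0.062]
0.065 30 [ 0.561 -0.21   0.063] [ 0.606 -0.164  0.067]
0.07 24 [ 0.561 -0.208  0.068] [ 0.597 -0.166  0.072]
0.075 17 [ 0.562 -0.206  0.073] [ 0.585 -0.169  0.077]
0.08 20 [ 0.562 -0.205  0.078] [ 0.594 -0.156  0.082]
0.085 19 [ 0.563 -0.202  0.083] [ 0.586 -0.153  0.087]
```

View pics/i.png

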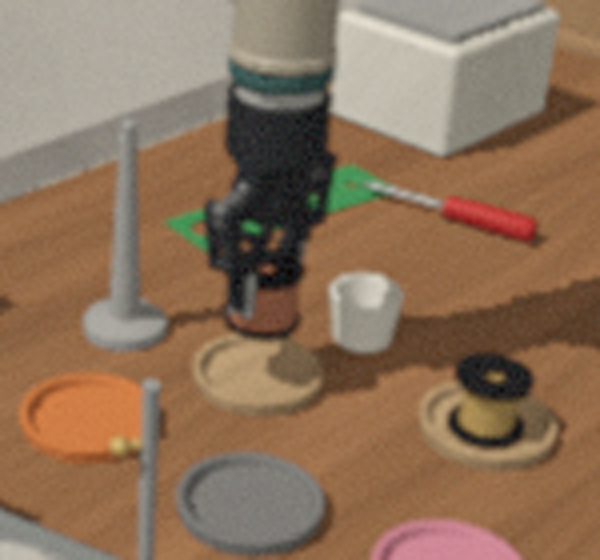

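Centred over the dish with the underside at about 58 mm. Lowering slowly until contact.

Emit:
arm_command(
  steps="0 0 0 1 0;0 0 0 2 0;0 0 0 3 0;0 0 0 3.8 0;0 0 0 4.3 0;0 0 0 4.6 0;0 0 0 4.8 0;0 0 0 5.0 0;0 0 0 5.1 0;0 0 0 5.1 0",
)

```text
t: 9.7
ee_pos: [0.5903, -0.1936, 0.196]
tool_rot: [3.137, 0.169, 0.001]
ft_force: [0.3, -0.0, -2.0]
grip_width: 0.0567
```

Emit:
arm_command(
  steps="0 0 0 0.1 0;0 0 0 0.2 0;0 0 0 0.3 0;0 0 0 0.3 0",
)

```text
t: 10.1
ee_pos: [0.5902, -0.1936, 0.1957]
tool_rot: [3.137, 0.169, 0.002]
ft_force: [-6.0, 3.6, 18.8]
grip_width: 0.0572
```

Emit:
arm_command(
  steps="0 0 0 -0.2 0;0 0 0 -0.2 0;0.3 0 0 -0.2 0;0.5 0 0 -0.2 0;1 0 0 -0.2 0;1 0 0 -0.2 0;1 0 0 -0.2 0;1 0 0 -0.2 0;1 0 0 -0.2 0;1 0 0 -0.2 0",
)

```text
t: 11.1
ee_pos: [0.5901, -0.1936, 0.1946]
tool_rot: [-3.137, -0.169, 0.0]
ft_force: [0.1, -0.5, -0.3]
grip_width: 0.0857
```

Run:
```python
from h import *
b=cap("side");s=state();print(s["t"],s["ee_pos"],s["tool_rot"],s["ft_force"],s["grip_width"])
save(b,"j.png",(230,110,370,250),4)
```

```text
11.15 [ 0.59014513 -0.19353227  0.19464631] [-3.13699273e+00 -1.69281951e-01  1.08965623e-04] [ 0.36697698 -0.25006259  0.56652931] 0.0852957213729472
```

View pics/j.png

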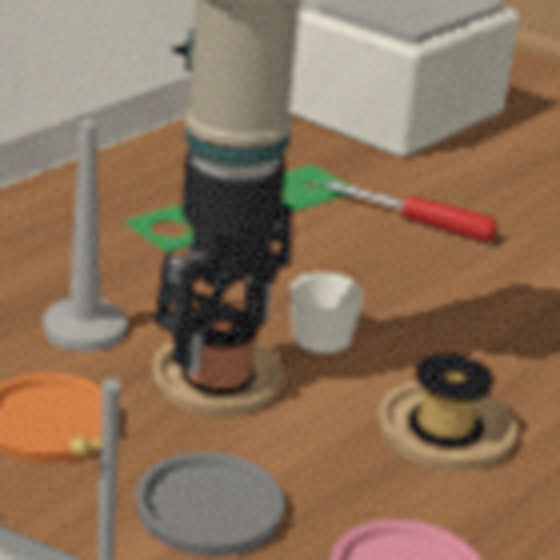

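Spool released and standing in the dish at (222,365). Retreating straight up, then re-measuring the spindle axis and the lug.

Emit:
arm_command(
  steps="1 0 0 -1 0;1 0 0 -3 0;1 0 0 -6 0;1 0 0 -10 0;1 0 0 -15 0;1 0 0 -20 0;1 0 0 -21 0;1 0 0 -21 0",
)

```text
t: 11.95
ee_pos: [0.5905, -0.1937, 0.4079]
tool_rot: [3.135, 0.169, 0.009]
ft_force: [-0.8, -1.0, -0.5]
grip_width: 0.0855
```

```bash
cat > m.py <<'E'
from h import *
def ringcloud(A=(.4945,.1525)):
    for n in("top","side"):
        c=cap(n);P=cloud(c);hsv=cv2.cvtColor(c["color"],cv2.COLOR_RGB2HSV)
        near=np.hypot(P[...,0]-A[0],P[...,1]-A[1])
        sp=P[(near<.03)&(P[...,2]>.08)];sh=P[(near<.03)&(P[...,2]>.058)&(P[...,2]<.066)]
        m=(near<.078)&(near>.044)&(P[...,2]>.069)&(P[...,2]<.082)
        q=P[m];print(n,"spindle",len(sp),sp.mean(0).round(4) if len(sp) else"","shoulder",len(sh),((sh.min(0)+sh.max(0))/2).round(4) if len(sh) else"")
        if len(q):
            d=q.mean(0)[:2]-A;print("  lug",len(q),q.mean(0).round(4),"r",np.hypot(*d).round(4),"ang",np.degrees(np.arctan2(d[1],d[0])).round(1))
        rg=P[(near<.056)&(near>.03)&(abs(P[...,2]-.052)<.004)][:,:2]
        if len(rg): print("  ring rect",cv2.minEnclosingCircle(rg.astype(np.float32)))
E
python3 - <<'E'
from m import *
ringcloud()
s=state();print(s["t"],s["ee_pos"],s["qpos"].round(2))
c=cap("top");P=cloud(c);x=(.590,-.193)
n=np.hypot(P[...,0]-x[0],P[...,1]-x[1]);q=P[(n<.05)&(P[...,2]>.045)&(P[...,2]<.065)];print("spool",len(q),q.mean(0) if len(q) else 0)
c=cap("side");P=cloud(c)
n=np.hypot(P[...,0]-x[0],P[...,1]-x[1]);q=P[(n<.05)&(P[...,2]>.050)&(P[...,2]<.065)];print("spool",len(q),q.mean(0),q.min(0),q.max(0))
n=np.hypot(P[...,0]-.45,P[...,1]-.275);q=P[(n<.04)&(P[...,2]>.057)&(P[...,2]<.067)];print("jar",len(q),q.mean(0))
E
```

```text
top spindle 25 [0.4945 0.1495 0.1124] shoulder 105 [0.4938 0.1521 0.0624]
  lug 47 [0.4553 0.1974 0.0755] r 0.0596 ang 131.1
  ring rect ((0.4934287369251251, 0.154472216963768), 0.05127231404185295)
side spindle 80 [0.4913 0.157  0.1025] shoulder 122 [0.4944 0.1551 0.0621]
  lug 58 [0.4528 0.2021 0.075 ] r 0.0649 ang 130.0
  ring rect ((0.4942026436328888, 0.15477727353572845), 0.051873963326215744)
12.05 [ 0.58954129 -0.19333301  0.40395674] [ 0.25  0.59  0.04  1.61 -0.02  0.95 -1.17]
spool 204 [ 0.58073197 -0.19318843  0.05520329]
spool 165 [ 0.58826912 -0.19092996  0.05489622] [ 0.56075163 -0.2213703   0.05016354] [ 0.61921612 -0.16319466  0.05807151]
jar 278 [0.44587802 0.27423445 0.06241381]
```

Emit:
arm_command(
  steps="0 -6 -41.5 0 0.72;0 -6 -41.5 0 0.72;0 -6 -41.5 0 0.72;0 -6 -41.5 0 0.72;0 -6 -41.5 0 0.72;0 -6 -41.5 0 0.72;0 -6 -41.5 0 0.72;0 -6 -41.5 0 0.72;0 -6 -41.5 0 0.72;0 -6 -41.5 0 0.72",
)

```text
t: 13.15
ee_pos: [0.4841, 0.2166, 0.4029]
tool_rot: [2.998, -0.935, -0.005]
ft_force: [-0.0, -0.5, -0.1]
grip_width: 0.0001
```

Emit:
arm_command(
  steps="0 0 0 0 0;0 0 0 0 0",
)

```text
t: 13.35
ee_pos: [0.4863, 0.2107, 0.404]
tool_rot: [2.992, -0.95, -0.0]
ft_force: [-0.1, -0.0, -0.2]
grip_width: 0.0001
```

Run:
```python
from h import *
from scipy.spatial.transform import Rotation as R
s=state();M=R.from_rotvec(s["tool_rot"]).as_matrix();print(s["t"],s["ee_pos"],M.round(4).tolist(),s["qpos"].round(2),s["grip_width"])
b=cap("side");Q=cloud(b);e=s["ee_pos"]
q=Q.reshape(-1,3)-e;q=q@M;q=q[(abs(q[:,0])<.08)&(abs(q[:,1])<.1)&(q[:,2]>.06)&(q[:,2]<.19)]
for z in np.arange(.08,.19,.01):
  w=q[abs(q[:,2]-z)<.005]
  if len(w):print(round(z,3),len(w),w.min(0).round(3),w.max(0).round(3))
```

```text
13.35 [0.48628053 0.21070196 0.40403478] [[0.8167, -0.577, -0.0009], [-0.577, -0.8167, -0.0019], [0.0003, 0.0021, -1.0]] [-0.62  0.47  0.22  1.86 -0.13  0.84 -2.51] 9.952909859064527e-05
0.08 342 [-0.021 -0.061  0.075] [0.012 0.062 0.085]
0.09 251 [-0.019 -0.061  0.085] [0.003 0.062 0.095]
0.1 211 [-0.019 -0.053  0.095] [0.012 0.054 0.105]
0.11 171 [-0.018 -0.047  0.105] [0.013 0.046 0.115]
0.12 211 [-0.015 -0.037  0.115] [0.012 0.038 0.125]
0.13 87 [-0.015 -0.029  0.125] [0.008 0.032 0.135]
0.14 69 [-0.013 -0.013  0.135] [0.009 0.014 0.145]
0.15 61 [-0.013 -0.012  0.145] [-0.005  0.013  0.155]
0.16 60 [-0.013 -0.013  0.155] [-0.005  0.013  0.165]
0.17 19 [-0.013 -0.012  0.165] [-0.005  0.012  0.17 ]
```

Emit:
arm_command(
  steps="0 0 0 3 0;0 0 0 6 0;0 0 0 9 0;0 0 0 12 0;0 0 0 14 0;0 0 0 15.5 0;0 0 0 16.5 0;0 0 0 17.2 0;0 0 0 17.2 0;0 0 0 17.2 0",
)

```text
t: 14.4
ee_pos: [0.4862, 0.2124, 0.2332]
tool_rot: [-2.995, 0.947, -0.001]
ft_force: [-0.0, 0.4, -1.3]
grip_width: 0.0
```

Run:
```python
from h import *
from scipy.spatial.transform import Rotation as R
s=state();M=R.from_rotvec(s["tool_rot"]).as_matrix();print(s["t"],s["ee_pos"],s["ft_force"])
A=np.array([.494,.1535])
# finger trajectory: lug angle th -> finger centre so that rect touches lug side, at radius ~.060
for th in range(135,196,5):
  t=np.radians(th);r=np.array([np.cos(t),np.sin(t)]);n=np.array([-r[1],r[0]])
  sup=.013*abs(M[:2,1]@n)+.011*abs(M[:2,0]@n)
  p=A+.060*r-(sup+.007)*n
  d=np.r_[p-s["ee_pos"][:2],0]@M
  print(th,p.round(4),"tool cm",(d*100).round(2)[:2])
```

```text
14.4 [0.48621435 0.21237612 0.23319015] [-0.02545045  0.44306258 -1.26617902]
135 [0.4669 0.2113] tool cm [-1.52  1.2 ]
140 [0.4615 0.2081] tool cm [-1.78  1.78]
145 [0.4563 0.2043] tool cm [-1.98  2.38]
150 [0.4525 0.2016] tool cm [-2.14  2.82]
155 [0.4488 0.1986] tool cm [-2.27  3.28]
160 [0.4453 0.1951] tool cm [-2.35  3.77]
165 [0.442  0.1912] tool cm [-2.4   4.27]
170 [0.439 0.187] tool cm [-2.4   4.79]
175 [0.4363 0.1824] tool cm [-2.36  5.32]
180 [0.434  0.1775] tool cm [-2.26  5.86]
185 [0.4321 0.1722] tool cm [-2.11  6.4 ]
190 [0.4307 0.1667] tool cm [-1.91  6.93]
195 [0.4299 0.1609] tool cm [-1.65  7.45]
```

Emit:
arm_command(
  steps="0 -1.5 1.2 0 0;0 -1.8 1.8 0 0;0 -2 2.3 0 0;0 -2.15 2.8 0 0;0 -2.3 3.3 0 0;0 -2.35 3.8 0 0;0 -2.4 4.3 0 0;0 -2.4 4.8 0 0;0 -2.35 5.3 0 0;0 -2.35 5.3 0 0",
)

```text
t: 15.4
ee_pos: [0.4353, 0.1819, 0.2326]
tool_rot: [2.994, -0.947, -0.003]
ft_force: [1.3, 1.4, 0.3]
grip_width: -0.0
```

Run:
```python
from m import *
c=cap("side");save(c,"k.png",(150,160,300,310),4)
ringcloud((.494,.1535));s=state();print(s["t"],s["ee_pos"],s["ft_force"])
```

```text
top spindle 310 [0.4749 0.1539 0.3811] shoulder 107 [0.4937 0.1521 0.062 ]
  lug 37 [0.4371 0.1559 0.0755] r 0.0569 ang 177.6
  ring rect ((0.4913933277130127, 0.15347567200660706), 0.052834898233413696)
side spindle 0  shoulder 21 [0.4948 0.1489 0.0619]
  lug 79 [0.4283 0.1755 0.0749] r 0.0693 ang 161.5
  ring rect ((0.4947650134563446, 0.15488548576831818), 0.051206450909376144)
15.55 [0.43530221 0.18217109 0.23242797] [-0.15646523 -0.22434517  0.68275352]
```

View pics/k.png

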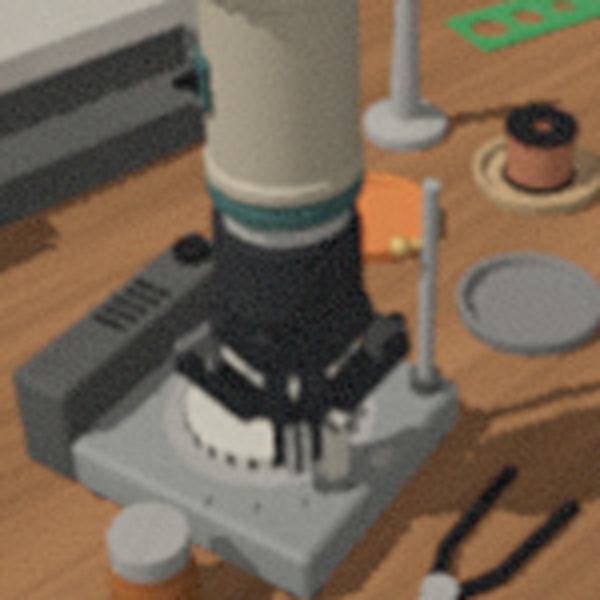

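The ring is turning: the lug at (333,450) is now about 177°, with the mark at 194.5°. Continuing to about 191°.

Emit:
arm_command(
  steps="0 0 0.3 0 0;0 0.1 0.6 0 0;0 0.2 0.9 0 0;0 0.3 1.2 0 0;0 0.35 1.4 0 0;0 0.45 1.6 0 0;0 0.45 1.6 0 0;0 0.45 1.6 0 0",
)

```text
t: 16.35
ee_pos: [0.4303, 0.1667, 0.2327]
tool_rot: [2.995, -0.947, -0.001]
ft_force: [-0.0, 0.6, 1.0]
grip_width: -0.0002
```

Run:
```python
from m import *
ringcloud((.494,.1535));s=state();print(s["t"],s["ee_pos"],s["ft_force"])
a=cap("top");save(a,"l_full.png",(150,170,230,250),7)
np.save("l.npy",a["color"])
```

```text
top spindle 159 [0.4753 0.1471 0.3566] shoulder 104 [0.4938 0.1567 0.0621]
  lug 42 [0.4361 0.1425 0.0754] r 0.0589 ang -169.2
  ring rect ((0.4935081899166107, 0.15282851457595825), 0.05105675384402275)
side spindle 9 [0.4918 0.1582 0.0897] shoulder 14 [0.4939 0.1552 0.0611]
  lug 73 [0.4239 0.1627 0.0755] r 0.0707 ang 172.5
  ring rect ((0.49504128098487854, 0.15731166303157806), 0.050331056118011475)
16.45 [0.43028498 0.16671807 0.23261379] [0.90662922 0.18738801 0.36508222]
```

Emit:
arm_command(
  steps="0 -0.2 -1 0 0;0 -0.4 -2 0 0;0 -0.4 -2 -3 0;0 -0.4 -2 -7 0;0 -0.4 -2 -11 0;0 -0.4 -6 -15 0;0 -0.4 -11 -17 0;0 -0.4 -14 -17 0;0 -0.4 -14 -17 0;0 -0.4 -14 -17 0",
)

```text
t: 17.5
ee_pos: [0.5075, 0.2851, 0.4022]
tool_rot: [2.996, -0.943, -0.001]
ft_force: [-0.7, -1.1, -0.2]
grip_width: -0.0001
```

Run:
```python
from m import *
ringcloud((.494,.1535));s=state();print(s["t"],s["ee_pos"],s["ft_force"])
a=cap("top");b=cap("side")
im=np.hstack([cv2.resize(a["color"][190:250,155:225],None,fx=6,fy=6,interpolation=2),cv2.resize(b["color"][230:300,190:260],(360,360),interpolation=2)])
cv2.imwrite("pics/m.png",im[...,::-1])if 0 else cv2.imwrite("pics/m.png",np.hstack([cv2.resize(a["color"][185:250,155:220],(400,400),interpolation=2),cv2.resize(b["color"][230:300,190:260],(400,400),interpolation=2)])[...,::-1])
A=np.array([.494,.1535])
for n,c in(("top",a),("side",b)):
  P=cloud(c);d=P[...,:2]-A;th=np.degrees(np.arctan2(d[...,1],d[...,0]))%360;r=np.hypot(d[...,0],d[...,1])
  m=(r>.072)&(r<.088)&(abs(th-195)<20)&(P[...,2]>.0445)&(P[...,2]<.055);print(n,"mark",m.sum(),P[m].mean(0) if m.any() else 0,th[m].mean())
  # base edges: side faces direction from base top points
  base=P[(abs(P[...,2]-.04)<.003)&(r<.125)][:,:2].astype(np.float32);print(cv2.minAreaRect(base))
  box=P[(abs(P[...,2]-.076)<.004)&(r>.078)&(r<.16)&(d[...,0]>.03)][:,:2].astype(np.float32);print(cv2.minAreaRect(box))
```

```text
top spindle 26 [0.4945 0.1494 0.1113] shoulder 107 [0.4937 0.1521 0.0621]
  lug 46 [0.4351 0.1426 0.0758] r 0.0599 ang -169.5
  ring rect ((0.49213436245918274, 0.15274862945079803), 0.05235928297042847)
side spindle 78 [0.4913 0.1571 0.103 ] shoulder 117 [0.4935 0.1552 0.0613]
  lug 61 [0.4329 0.1475 0.0741] r 0.0614 ang -174.4
  ring rect ((0.4923325181007385, 0.15357036888599396), 0.0542154535651207)
17.6 [0.5071942  0.28324307 0.40204927] [-0.80332365  0.04570415 -0.7154907 ]
top mark 16 [0.41731472 0.13118434 0.04807089] 196.24944975108286
((0.48877617716789246, 0.17044448852539062), (0.1685662865638733, 0.2033447027206421), 15.940254211425781)
((0.5940769910812378, 0.18152891099452972), (0.042113933712244034, 0.16816966235637665), 15.96115493774414)
side mark 19 [0.41776158 0.13539432 0.04770894] 193.30654852297576
((0.48999321460723877, 0.17076483368873596), (0.17407497763633728, 0.2043701559305191), 13.796846389770508)
((0.593683660030365, 0.18322667479515076), (0.04331482946872711, 0.16973088681697845), 15.558409690856934)
```

View pics/m.png

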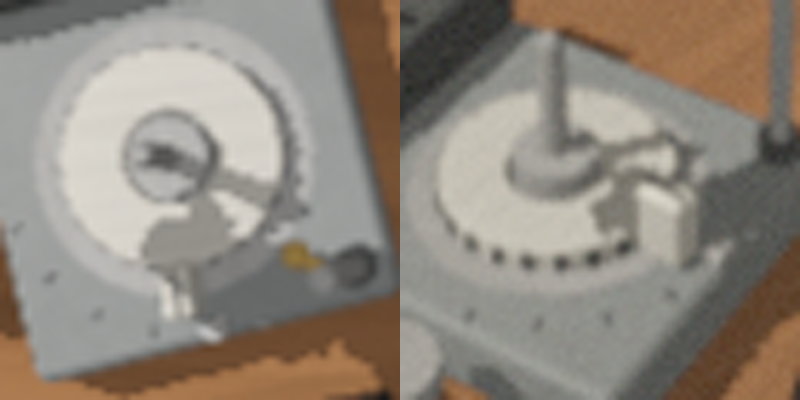

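Lug at (178,292) sits about 6° short of the mark at (208,330) (lug about 189.3°, mark about 195°). I'm going back the same way and pushing about 6° further.

Emit:
arm_command(
  steps="0 0 4 0 0;0 0 8 0 0;0 0 11 0 0;0 0 12 0 0;0 0 12 2 0;0 0 12 5 0;0 0 12 8 0;0 0 12 11 0;0 0 12 14 0;0 0 12 16 0",
)

```text
t: 18.7
ee_pos: [0.4388, 0.1858, 0.2409]
tool_rot: [2.995, -0.947, -0.002]
ft_force: [-0.2, -0.5, 1.5]
grip_width: 0.0001
```

Emit:
arm_command(
  steps="0 0 0 1 0;0 0 0 1 0;0 0.2 1 1 0;0 0.4 1.6 1 0;0 0.4 2 1 0;0 0.5 2.25 1 0;0 0.6 2.45 1 0;0 0.7 2.65 1 0;0 0.7 2.65 1 0;0 0.7 2.65 1 0",
)

```text
t: 19.7
ee_pos: [0.4293, 0.16, 0.2327]
tool_rot: [2.995, -0.947, -0.0]
ft_force: [1.5, 1.0, 0.6]
grip_width: 0.0001
```

Emit:
arm_command(
  steps="0 -0.2 -1 0 0;0 -0.4 -2 0 0;0 -0.4 -2 -3 0;0 -0.4 -2 -7 0;0 -0.4 -2 -11 0;0 -0.4 -6 -15 0;0 -0.4 -11 -17 0;0 -0.4 -14 -17 0;0 -0.4 -14 -17 0;0 -0.4 -14 -17 0",
)

```text
t: 20.7
ee_pos: [0.5061, 0.2779, 0.4021]
tool_rot: [2.995, -0.943, -0.001]
ft_force: [0.0, -1.0, -1.0]
grip_width: 0.0005
```

Run:
```python
from m import *
s=state();print(s["t"],s["ee_pos"])
for n,A in(("top",(.4937,.1521)),("side",(.494,.1552))):
  L=[]
  for i in range(3):
    P=cloud(cap(n));d=P[...,:2]-A;th=np.degrees(np.arctan2(d[...,1],d[...,0]))%360;r=np.hypot(d[...,0],d[...,1])
    o=[]
    for m in((r>.046)&(r<.075)&(P[...,2]>.072)&(P[...,2]<.08),(r>.073)&(r<.088)&(abs(th-195)<12)&(P[...,2]>.0455)&(P[...,2]<.052)):
      q=P[m].mean(0)[:2]-A;o+=[np.degrees(np.arctan2(q[1],q[0]))%360,m.sum(),np.hypot(*q).round(3)]
    L.append(o)
  print(n,np.round(L,3).tolist())
c=cap("side");P=cloud(c)
for nm,x,z in(("spool",(.590,-.192),.055),("jar",(.446,.274),.062)):
  k=np.hypot(P[...,0]-x[0],P[...,1]-x[1]);q=P[(k<.045)&(abs(P[...,2]-z)<.006)];print(nm,q.mean(0),(q.min(0)+q.max(0))/2)
```

```text
20.7 [0.50614471 0.27794632 0.40205599]
top [[194.194, 44.0, 0.06, 196.064, 15.0, 0.079], [194.583, 50.0, 0.059, 195.643, 13.0, 0.079], [193.989, 44.0, 0.06, 195.7, 11.0, 0.079]]
side [[192.67, 50.0, 0.061, 195.493, 18.0, 0.08], [192.594, 50.0, 0.061, 195.752, 17.0, 0.08], [192.533, 47.0, 0.061, 195.707, 16.0, 0.08]]
spool [ 0.58814026 -0.19088568  0.05491926] [ 0.58921219 -0.19282918  0.0537969 ]
jar [0.44555179 0.27430576 0.06237169] [0.44774463 0.27280608 0.06073575]
```

```bash
python3 -c "
from cell import robot,state
print(robot.finish_job(),state()['t'])"
```

```text
the job is handed in; nothing more can be done
the job is handed in; nothing more can be done
```

The spool is in the empty wooden dish and the lock ring is turned to the locked mark. I handed the job in at about 21 s; no verdict is reported.

- **Spool:** I lifted it off the spindle, lowered it into the dish and let it go. In the last check it stands upright, about 1 to 2 mm off the dish centre, with its top at 55 mm, so it rests on the dish floor.
- **Placing force:** It met the dish floor with about 19 N upward at the wrist, which I eased off before opening the gripper.
- **Lock ring:** I turned it in two pushes with the shut fingers, because the first stopped about 6° short.
- **Final lug angle:** The top camera puts the lug about 1.5° (0.03 rad) before the mark. The side camera says 3° (0.05 rad), but it also picks up the lug's side face. Both are within the 0.11 rad limit.
- **Other things:** The jar did not move. I did not re-measure the mandrel, cup or other spool, but nothing came near them. The arm ended high and clear, touching nothing.

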